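# Hang the sealed canister still over the gamma counter and set it in

## Task

Take the sealed evidence canister off the parking rack by the rubber grip of its carrier (it will start to swing), carry it to the gamma counter, damp the swing and let it hang still, centred just above the counter's mouth, for three full seconds. Then lower it gently into the collar until it stands on the detector face and let go. Once lifted out of the rack, the canister must not bump or be steadied against the rack, the table, the counter's rim, the robot or the other things, and nothing else on the table may be disturbed.

Things in the scene. Friction and masses are not known exactly. Their poses are not given: they have to be found in the camera images.
- carrier: Black rubber grip of the canister carrier, a block 24 (x) by 66 (y) by 32 mm (z), loose, 100 g. Origin at its centre, on the swing axis (its y axis). From each end a 10 mm steel pin runs along y to 76 mm from the centre (buttons to 81). At the start the pins lie in the rack's open forks, origin 325 mm above the table. Grip it from above, fingers closing along its x (24 mm), 15 N or more.
- canister: Dark grey steel screw-top canister with knurled aluminium lid, on two rigid steel straps (14 mm wide, outer faces y = +-45 mm) that turn freely on the carrier's pins. Origin on the swing axis, z up along the straps (vertical when plumb), y = carrier's y. Diameter 70 mm (lid 74), height 115; foot 285, lid top 170 mm below the axis. Nominal 0.60 kg, hidden +-25 %.
- bob (a point): The canister's centre of mass, on its axis, 235 mm below the swing axis. It swings about the carrier's y axis like a simple pendulum of 244 mm, period about 0.99 s whatever the mass. Nearly frictionless: left alone the swing needs about half a minute to fall to a third.
- foot (a point): Centre of the canister's flat round foot, 285 mm below the swing axis along the canister's z axis.
- rack: Parking rack, grey steel, fixed. Origin on the table midway between its two uprights at y = +-62 mm (each 12 mm thick in y, 32 in x), joined low down by the tie bar. Base plate 200 (x) by 160 mm, 12 thick, centre 20 mm towards +x. The -x side faces the robot: the carrier comes straight up out of the forks, then leaves between the uprights towards -x; it cannot leave sideways.
- fork (a point): Midway between the two forks on top of the uprights, at the height where the pins' axis rests (325 mm). The forks are upward-open slots, 13 mm wide in x, their tops 20 mm above this point: raise the carrier more than 25 mm before moving it sideways.
- tie (a point): Middle of the top of the rubber-covered tie bar between the uprights, 20 mm wide in x, 50 mm above the table. On the rack the canister leans against its -x face, about 0.16 rad off plumb, foot towards the rack's -x. Once the canister has been raised some 12 mm it slips over the bar and swings with that amplitude.
- counter: Gamma counter, a squat grey drum 176 mm in diameter and 60 mm high with a blue band, fixed to the table; on top a lead collar with a round well 106 mm in diameter, 40 mm deep. Origin at the centre of its underside on the table, z up.
- mouth (a point): Centre of the well's mouth at the collar's rim, 60 mm above the table.
- face (a point): Centre of the detector face, the well's flat floor, 20 mm above the table. The canister's foot must stand here.
- table: Dented stainless steel table top at height 0; its origin has no meaning for the task.
- jug: Blue and white painted clay jug, 112 mm in diameter, 180 mm high, handle towards its +y reaching 87 mm from its axis; loose, 0.9 kg. Origin at the centre of its underside. Leave alone.
- padlock_a: Brass padlock lying flat, 44 by 50 by 22 mm, shackle towards its +x reaching 63 mm from the origin; loose. Origin at the centre of the body's underside. Leave alone.
- padlock_b: A second brass padlock like the first. Leave alone.
- fox: Carved wooden fox in orange enamel, about 200 mm long (x) and 135 mm high; loose. Origin under its middle on the table, head towards +x. Leave alone.
- flashlight: Chrome flashlight lying along its x axis, 165 mm long, head 43 mm in diameter; loose. Origin on the table under its middle. Leave alone.
Mind the look-alikes: they are no part of the job. What is shaped like the counter but green is not meant.

How it is judged:
By the outcome, as a careful person would: the job done as asked, in the order asked, and still so for the second after the job is handed in, with the robot touching nothing.
It also fails if it takes over 54 s, if anything falls off the work surface, if the arm or the gripper's body presses on something with over 40 N, if the wrist force passes 120 N, or if a joint passes its speed limit or range.

## Robot

A 6-joint arm with a two-finger parallel gripper is mounted at the origin on the work surface. World frame = base frame: x ahead of the robot, y to its left, z up, the work surface at z = 0. Lengths are in m, angles in degrees, forces in N, time in s.
With the tool pointing down it reaches from about 0.3 to 0.75 m from the base axis. Payload 8.5 kg.
Tool frame: the origin (TCP) lies midway between the tips of the shut fingers; the grasp point (between the pads) lies grasp_offset behind it (grasp_offset is the distance from the TCP to the grasp point, in m); z points along the fingers, y is the line along which they close (so a half turn about z gives the same grasp; the last joint's range is limited). The gripper opens to 85 mm and grips with 20 to 120 N. Pads are 22 mm wide; open, the fingers measure 114 mm over their backs; the gripper's body (76 mm by 85 mm) begins 54 mm behind the grasp point. The pads swing forward as they close: fully open they stand 13 mm farther back than shut.
Start: joints at [57.107, 21.807, 74.336, -0, 83.858, -12.336], TCP at [0.193, 0.515, 0.231] pointing down, gripper open.
Joint ranges: [-178.18, 178.18], [-50.72, 133.34], [12.68, 142.11], [-81.47, 261.47], [9.98, 163.14], [-165.26, 165.26]. Speed limits (degrees/s): [136.94, 136.94, 180, 180, 180, 180].

## Interface

Orientations are given as a 3x3 rotation matrix whose columns are the frame's x, y, z axes.
In Python, from rig import observe, get_image, camera_params, close_job, grasp_offset gives the robot as it stands.
- The arm moves only by the shell command python3 -m handwheel 'ROWS' [OPENING] [FORCE]. ROWS is JSON, a list of rows, each a list of 2 entries, a list of its own where there are three numbers: the shift along the tool's x, y, z as a fraction of full scale, then the turn, a rotation vector about the tool's x, y, z as a fraction of full scale. In form: [[[dx, dy, dz], [ax, ay, az]], ...]. A call has 1 to 10 rows; each row is the pose to reach, as a shift and turn from the pose commanded when the call began, along the tool's axes at that moment, turning the shorter way round; what a row does not reach only later rows make up. Full scale, the value 1, is 0.5 m for a shift and pi rad for a turn. A row lasts 1/10 s, in which the tool goes at most 50 mm and 8.59 degrees, less where a joint would pass 70% of its speed; a pose out of reach is approached as far as the arm can. A call with a number of a shift or a turn outside -1 to 1 is refused whole. A call with a gripper value outside its range is refused whole. OPENING is the opening, from 0 (shut) to 1 (fully open), set as the call begins (- or left out, the last holds). The fingers move at their own pace and stop on an object; FORCE is the grip in N (left out, the last holds). Time passes only in rows, so rows that repeat a pose let the fingers close. It gives the time, the measured TCP pose, the force, the opening and the grip force at its end, in the units of the state.
- observe(): the state, without advancing time (a new reading comes with each control period).
- get_image(name): name is "scene" or "top" or "wrist"; returns (picture, depth): 420x560x3 uint8, red, green, blue; 420x560 float32, m along the optical axis (not along the pixel's ray), 0 where there is no reading.
- camera_params(name): a dict with "K" (3x3 intrinsics, pixels), "k1" (the pictures are not rectified: a ray, as slopes to the right and down, at radius r is drawn at 1 + k1 r^2 times it, then the intrinsics apply), "R" (3x3) and "t" (3): a world point X has camera coordinates R X + t. Camera axes: x right, y down, z forward; pixel columns grow to the right and rows downward; lengths in m; the calibration is good to about 2 mm. A picture is of the moment at which its call begins: read the wrist's pose just before it. camera_params takes no time and is no camera call; for the wrist camera it gives the pose at the moment of the call.
- close_job(): hands the job in; it is judged then, once.
The state is a dict: "time_s": time; "q": joint angles; "qvel": joint speeds; "joint_efforts": joint torques, N m; "position": TCP position; "tool_rot": TCP orientation; "ft_force": force on the tool from outside, world axes, zero at the start; "wrist_torque": the same for the moment, N m; "grip_width": finger opening in m; "gripper_force": force on a finger pad.
Only numpy, scipy, OpenCV 4.12 (cv2) and the standard library are available. Lean on these libraries where they do the work, as an engineer would, in place of code of your own. Each camera call takes 0.05 s, during which the arm holds its last target. There are 200 camera calls.

## Working session

There is one attempt and no reset: what is moved stays moved. The work goes in short steps, Python scripts to look and compute and a shell command to move; the robot and the scene stay as the last step left them, time stands still between calls to the robot, and variables do not carry over. Pictures are saved under pics/ and viewed, at most 10 in all, crops included, and the job is handed in when it is done.

```bash
mkdir -p pics; cat > h.py <<'E'
import numpy as np, cv2
from rig import observe,get_image,camera_params,close_job,grasp_offset
def shot(n):
    cp=camera_params(n); im,d=get_image(n); return im,d,cp
def rays(cp,uv):
    K=np.array(cp["K"]);uv=np.atleast_2d(np.asarray(uv,float))
    p=cv2.undistortPoints(uv.reshape(-1,1,2),K,np.array([cp["k1"],0,0,0],float)).reshape(-1,2)
    R=np.array(cp["R"]);t=np.array(cp["t"])
    return -R.T@t, np.c_[p,np.ones(len(p))], R, t
def at_depth(cp,uv,z):
    c,p,R,t=rays(cp,uv); return (p*np.asarray(z).reshape(-1,1)-t)@R
def on_plane(cp,uv,h):
    c,p,R,t=rays(cp,uv); w=p@R; return c+w*((h-c[2])/w[:,2])[:,None]
def cloud(cp,d):
    v,u=np.mgrid[:d.shape[0],:d.shape[1]]
    P=at_depth(cp,np.c_[u.ravel(),v.ravel()],d.ravel()).reshape(*d.shape,3); P[d==0]=np.nan; return P
E
python3 - <<'E'
from h import *
o=observe(); print(o["position"],o["tool_rot"],o["ft_force"],o["grip_width"],grasp_offset if not callable(grasp_offset) else grasp_offset())
for n in ("scene","top"):
    im,d,cp=shot(n); cv2.imwrite(f"pics/{n}0.png",im[:,:,::-1]); np.savez(f"{n}0.npz",im=im,d=d,**{k:np.array(v) for k,v in cp.items()})
    print(n,cp)
E
```

```text
[0.19297048 0.51471267 0.23070058] [[-9.36318722e-01  3.51150409e-01 -8.00744255e-04]
 [ 3.51151186e-01  9.36317933e-01 -1.25411037e-03]
 [ 3.09369837e-04 -1.45542931e-03 -9.99998893e-01]] [-0.91794031  0.58258837 -0.50558852] 0.08532812175309741 0.0187
scene {'K': array([[465.74333088,   0.        , 273.60781012],
       [  0.        , 465.74333088, 205.07310906],
       [  0.        ,   0.        ,   1.        ]]), 'k1': 0.04324890405795147, 'R': array([[-0.24055305,  0.97048998,  0.01683563],
       [ 0.70808514,  0.18732208, -0.68082735],
       [-0.6638898 , -0.15185403, -0.73225042]]), 't': array([ 0.15447183, -0.24142684,  1.71427652])}
top {'K': array([[465.36866743,   0.        , 270.0416054 ],
       [  0.        , 465.36866743, 206.89871237],
       [  0.        ,   0.        ,   1.        ]]), 'k1': -0.050890016410439845, 'R': array([[-0.02043477, -0.99977959,  0.00481473],
       [-0.98454499,  0.01928512, -0.17406678],
       [ 0.17393556, -0.00829733, -0.98472208]]), 't': array([0.00569736, 0.53796424, 1.50428307])}
```

View pics/top0.png

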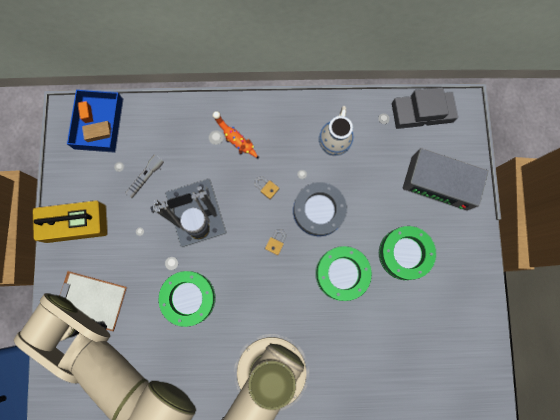

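View pics/scene0.png

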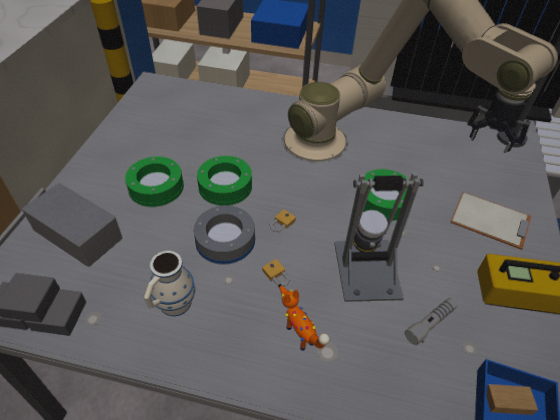

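The top view shows the rack at about (197,212), with the black grip near (180,201), and the grey counter at (320,209). The jug is at (340,130), the fox at (237,138) and the padlocks at (269,189) and (275,243). The green rings are decoys. The scene view shows the grip at (388,184) and the counter at (225,233).

```bash
python3 - <<'E'
from h import *
def L(n):
    z=np.load(n+"0.npz"); return z["im"],z["d"],{k:z[k] for k in ("K","k1","R","t")}
for n in ("top","scene"):
    im,d,cp=L(n); cp["k1"]=float(cp["k1"]); P=cloud(cp,d)
    x,y,z=np.moveaxis(P,-1,0)
    reg=(x>.3)&(x<.75)&(y>0)&(y<.45)
    # top of carrier and pins
    m=reg&(z>.30)&(z<.37)
    print(n,"above .30:",m.sum(),"z pct",np.percentile(z[m],[5,50,95]))
    blk=m&(z>.315)&(im.max(-1)<60)
    v,u=np.nonzero(blk); 
    k,lab,st,cen=cv2.connectedComponentsWithStats(blk.astype(np.uint8))
    for i in range(1,k):
        if st[i,4]>25:
            q=P[lab==i]; print("blk",st[i],q.mean(0),np.percentile(q[:,2],[10,90]),cv2.minAreaRect(q[:,:2].astype(np.float32)*1000))
    r=cv2.minAreaRect(P[m][:,:2].astype(np.float32)*1000); print("allrect",r)
    b=reg&(z>.006)&(z<.018); print("base",cv2.minAreaRect(P[b][:,:2].astype(np.float32)*1000))
    # counter rim
    for lo,hi,nm in((.05,.07,"rim"),):
        c=(x>.35)&(x<.7)&(y>-.25)&(y<.0)&(z>lo)&(z<hi)&(im.max(-1).astype(int)-im.min(-1)<40)
        k,lab,st,cen=cv2.connectedComponentsWithStats(c.astype(np.uint8))
        i=1+np.argmax(st[1:,4]); mm=(lab==i).astype(np.uint8)
        cs,h=cv2.findContours(mm,cv2.RETR_CCOMP,cv2.CHAIN_APPROX_NONE)
        for cc,hh in zip(cs,h[0]):
            if len(cc)>60:
                p=on_plane(cp,cc.reshape(-1,2),.06); 
                A=np.c_[2*p[:,:2],np.ones(len(p))]; s=np.linalg.lstsq(A,(p[:,:2]**2).sum(1),rcond=None)[0]
                print(nm,"hole" if hh[3]>=0 else "outer",s[:2],"r",np.sqrt(s[2]+s[:2]@s[:2]),np.median(z[mm>0]))
    tot=(z>.02)&(x>.25)&(x<.9)&(abs(y)<.5)
    k,lab,st,cen=cv2.connectedComponentsWithStats(tot.astype(np.uint8))
    for i in range(1,k):
        if st[i,4]>60:
            q=P[lab==i];print(st[i],np.round(np.median(q,0),3),np.round(np.nanmin(q,0),3),np.round(np.nanmax(q,0),3))
    cv2.imwrite(f"pics/{n}crop.png",cv2.resize(im[150:290,110:250] if n=="top" else im[150:310,310:450],None,fx=4,fy=4,interpolation=cv2.INTER_CUBIC)[:,:,::-1])
E
```

```text
top above .30: 540 z pct [0.31522182 0.33660991 0.34546732]
blk [167 194  25  15 213] [0.50820661 0.24236075 0.3396781 ] [0.33548673 0.34357587] ((509.16070556640625, 242.51023864746094), (24.8718204498291, 65.62186431884766), 16.926025390625)
allrect ((512.705810546875, 244.3177947998047), (32.81773376464844, 163.40884399414062), 16.429887771606445)
base ((525.27001953125, 224.88214111328125), (449.22344970703125, 448.4112854003906), 89.80322265625)
rim outer [ 0.53119536 -0.16916893] r 0.08474537925364121 0.05983351840681396
rim hole [ 0.53084563 -0.16972068] r 0.0526530905176005 0.05983351840681396
[393 102  19  25 369] [ 0.858 -0.473  0.048] [ 0.818 -0.5    0.02 ] [ 0.9   -0.449  0.06 ]
[ 318  106   35   49 1095] [ 0.749 -0.224  0.137] [ 0.711 -0.285  0.05 ] [ 0.848 -0.172  0.188]
[213 112  46  46 586] [0.771 0.107 0.082] [0.698 0.032 0.021] [0.841 0.177 0.14 ]
[125 155  39  43 462] [0.661 0.419 0.035] [0.585 0.361 0.02 ] [0.729 0.487 0.053]
[404 154  18  38 417] [ 0.625 -0.486  0.091] [ 0.584 -0.5    0.021] [ 0.7   -0.464  0.108]
[262 180  18  18 133] [ 0.605 -0.006  0.023] [ 0.
[... 1482 characters left out ...]
] [ 0.341 -0.242  0.054] [ 0.25  -0.334  0.02 ] [ 0.41  -0.158  0.064]
[ 342  172   82  115 4635] [0.512 0.241 0.152] [0.251 0.16  0.02 ] [0.619 0.327 0.345]
[ 194  206   61   55 2149] [ 0.549 -0.171  0.055] [ 0.445 -0.263  0.02 ] [ 0.624 -0.088  0.064]
[ 90 213  31  42 692] [ 0.643 -0.487  0.07 ] [ 0.595 -0.5    0.02 ] [ 0.694 -0.469  0.104]
[ 144  251   52   63 2340] [ 0.796 -0.223  0.126] [ 0.715 -0.293  0.02 ] [ 0.855 -0.179  0.183]
[ 278  284   51   64 1176] [0.78  0.097 0.077] [0.698 0.026 0.02 ] [0.85  0.172 0.137]
[ 52 290  32  34 604] [ 0.865 -0.472  0.047] [ 0.823 -0.5    0.02 ] [ 0.9   -0.455  0.055]
[405 297  53  47 808] [0.673 0.412 0.032] [0.587 0.355 0.02 ] [0.738 0.482 0.045]
```

View pics/topcrop.png

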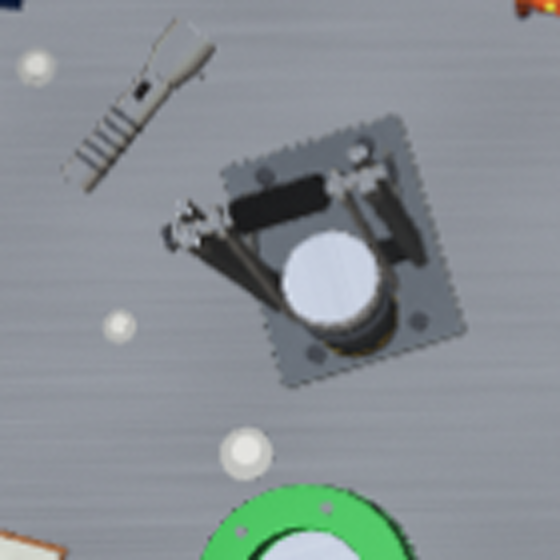

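The grip is near (0.509, 0.2425), yaw about 16.8°, and the counter is near (0.531, -0.170). The two fixed cameras disagree by a few mm, so I'll refine both positions with the wrist camera, counter first.

```bash
cat >> h.py <<'E'
def go(target,yaw=None):
    """fractions for a row that takes the TCP to target with tool y at yaw (deg, mod 180), tool down"""
    o=observe(); R=np.array(o["tool_rot"]); p=np.array(o["position"])
    s=R.T@(np.array(target)-p)/.5; r=np.zeros(3)
    if yaw is not None:
        from scipy.spatial.transform import Rotation as Ro
        a=np.radians(yaw); y=np.array([np.cos(a),np.sin(a),0]); y=y if y@R[:,1]>0 else -y
        z=np.array([0,0,-1.]); D=np.c_[np.cross(y,z),y,z]
        r=Ro.from_matrix(R.T@D).as_rotvec()/np.pi
    print("shift",np.round(s,4),"turn",np.round(r,4),"t",o["time_s"],"p",np.round(p,4),"q",np.round(o["q"],1))
E
python3 -c "
from h import *
go([.46,-.15,.42],16.8)"
```

```text
shift [-0.9667 -1.0578 -0.3774] turn [-4.000e-04  1.000e-04  2.925e-01] t 0.1 p [0.193  0.5148 0.2308] q [ 57.1  21.8  74.4   0.   83.9 -12.3]
```

```bash
python3 -m handwheel '[[[-0.1,-0.1,-0.1],[0,0,0.04]],[[-0.9667,-1,-0.3774],[0,0,0.2925]],[[-0.9667,-1,-0.3774],[0,0,0.2925]],[[-0.9667,-1,-0.3774],[0,0,0.2925]],[[-0.9667,-1,-0.3774],[0,0,0.2925]],[[-0.9667,-1,-0.3774],[0,0,0.2925]],[[-0.9667,-1,-0.3774],[0,0,0.2925]],[[-0.9667,-1,-0.3774],[0,0,0.2925]],[[-0.9667,-1,-0.3774],[0,0,0.2925]],[[-0.9667,-1,-0.3774],[0,0,0.2925]]]' 1
python3 -c "
from h import *
go([.46,-.15,.42],16.8)"
```

```text
time_s: 1.1
position: [0.3838, 0.0747, 0.3674]
tool_rot: [[-0.289, 0.957, 0.0], [0.957, 0.289, 0.0], [0.0, 0.0, -1.0]]
ft_force: [1.6, 1.1, -0.0]
grip_width: 0.0854
gripper_force: 0.0
shift [-0.4742  0.0161 -0.1053] turn [ 0.     -0.     -0.0001] t 1.1 p [0.3838 0.0747 0.3674] q [ -6.5   1.   79.2   0.   99.7 -23.3]
```

```bash
python3 -m handwheel '[[[-0.47,0.016,-0.105],[0,0,0]],[[-0.47,0.016,-0.105],[0,0,0]],[[-0.47,0.016,-0.105],[0,0,0]],[[-0.47,0.016,-0.105],[0,0,0]],[[-0.47,0.016,-0.105],[0,0,0]],[[-0.47,0.016,-0.105],[0,0,0]],[[-0.47,0.016,-0.105],[0,0,0]]]'
python3 - <<'E'
from h import *
o=observe(); im,d,cp=shot("wrist"); cv2.imwrite("pics/w1.png",im[:,:,::-1]); np.savez("w1.npz",im=im,d=d,**cp)
print(cp["R"],-cp["R"].T@cp["t"],o["position"],o["time_s"],np.abs(o["qvel"]).max())
P=cloud(cp,d); x,y,z=np.moveaxis(P,-1,0)
c=(x>.35)&(x<.7)&(y>-.32)&(y<.0)&(z>.05)&(z<.07)&(im.max(-1).astype(int)-im.min(-1)<40)
k,lab,st,cen=cv2.connectedComponentsWithStats(c.astype(np.uint8)); print(st)
i=1+np.argmax(st[1:,4]); mm=(lab==i).astype(np.uint8); print("z",np.median(z[mm>0]))
cs,h=cv2.findContours(mm,cv2.RETR_CCOMP,cv2.CHAIN_APPROX_NONE)
for cc,hh in zip(cs,h[0]):
    if len(cc)>60:
        p=on_plane(cp,cc.reshape(-1,2),.06); A=np.c_[2*p[:,:2],np.ones(len(p))]; s=np.linalg.lstsq(A,(p[:,:2]**2).sum(1),rcond=None)[0]
        print(hh[3],s[:2],"r",np.sqrt(s[2]+s[:2]@s[:2]))
E
```

```text
time_s: 1.8
position: [0.4593, -0.1466, 0.4188]
tool_rot: [[-0.288, 0.958, -0.001], [0.958, 0.288, 0.001], [0.001, -0.001, -1.0]]
ft_force: [-0.6, 1.0, 0.3]
grip_width: 0.0854
gripper_force: 0.0
[[ 9.58046140e-01  2.86613998e-01  9.89484946e-05]
 [ 2.74871047e-01 -9.18891430e-01  2.82991955e-01]
 [ 8.12003787e-02 -2.71092152e-01 -9.59122278e-01]] [ 0.43858736 -0.07747058  0.56215337] [ 0.45931218 -0.14660734  0.41875102] 1.8 1.9757718822730153
[[     0      0    560    420 228832]
 [   265    134    112    110   6299]
 [   213    175      7      6     30]
 [   204    179      1      1      1]
 [   229    178      1      1      1]
 [   205    181      1      1      1]
 [   207    185      1      1      1]
 [   208    188      1      1      1]
 [   209    193      1      4      4]
 [   209    200      1      1      1]
 [   208    205      1      1      1]
 [   210    219      7      5     28]]
z 0.06073157990605235
-1 [ 0.53006697 -0.17204979] r 0.08715358504269055
0 [ 0.52889692 -0.17119725] r 0.05228195241532545
```

View pics/w1.png

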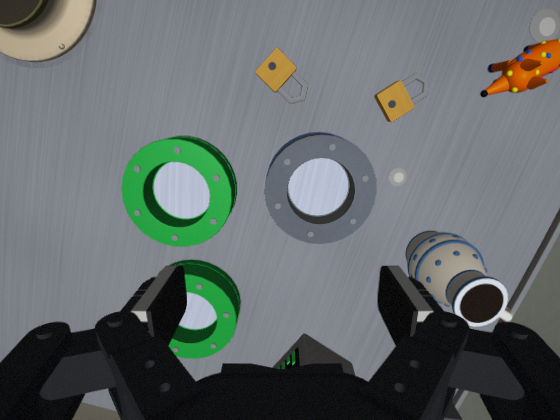

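The wrist view shows the grey counter at (319,187), a green decoy at (180,190), and the fingers at the bottom corners. The mouth is at (0.530, -0.171), z 0.06. Next I'll go above the rack.

```bash
python3 -c "
from h import *
go([.509,.2425,.46],16.8)"
```

```text
shift [ 0.7145  0.3198 -0.0814] turn [-0.0002 -0.0003 -0.    ] t 1.85 p [ 0.4591 -0.1457  0.4191] q [-31.7  11.   59.7   0.  109.4 -48.5]
```

```bash
python3 -m handwheel '[[[0.7145,0.32,-0.0814],[0,0,0]],[[0.7145,0.32,-0.0814],[0,0,0]],[[0.7145,0.32,-0.0814],[0,0,0]],[[0.7145,0.32,-0.0814],[0,0,0]],[[0.7145,0.32,-0.0814],[0,0,0]],[[0.7145,0.32,-0.0814],[0,0,0]],[[0.7145,0.32,-0.0814],[0,0,0]],[[0.7145,0.32,-0.0814],[0,0,0]],[[0.7145,0.32,-0.0814],[0,0,0]],[[0.7145,0.32,-0.0814],[0,0,0]]]'
cat >> h.py <<'E'
def grip(n,cp,im,d):
    P=cloud(cp,d); z=P[...,2]
    m=((z>.33)&(z<.36)&(im.max(-1)<70)&(np.hypot(P[...,0]-.509,P[...,1]-.2425)<.06)).astype(np.uint8)
    k,lab,st,cen=cv2.connectedComponentsWithStats(m); i=1+np.argmax(st[1:,4]); q=P[lab==i]; h=np.median(q[:,2])
    vv,uu=np.nonzero(lab==i); w=on_plane(cp,np.c_[uu,vv],h)
    r=cv2.minAreaRect(w[:,:2].astype(np.float32)*1000); print(n,"top z",h,st[i],r); return r
E
python3 - <<'E'
from h import *
o=observe(); im,d,cp=shot("wrist"); cv2.imwrite("pics/w2.png",im[:,:,::-1]); np.savez("w2.npz",im=im,d=d,**cp)
print(o["position"],o["time_s"],np.abs(o["qvel"]).max()); grip("w",cp,im,d)
go([.509,.2425,.306],16.8)
E
```

```text
time_s: 2.85
position: [0.5082, 0.2437, 0.46]
tool_rot: [[-0.292, 0.956, -0.0], [0.956, 0.292, -0.0], [-0.0, -0.0, -1.0]]
ft_force: [-0.6, -0.1, -0.4]
grip_width: 0.0857
gripper_force: 0.0
[0.50815713 0.24368869 0.46002089] 2.85 2.589554557716375
w top z 0.3406756507453267 [ 267  165   33   78 2322] ((509.1766357421875, 243.34400939941406), (26.209491729736328, 66.17147827148438), 16.743955612182617)
shift [-0.0006  0.0012  0.3085] turn [-0.      0.0001  0.0004] t 2.9 p [0.5083 0.2426 0.4602] q [ 13.5  21.4  38.4  -0.  120.2  -3.4]
```

View pics/w2.png

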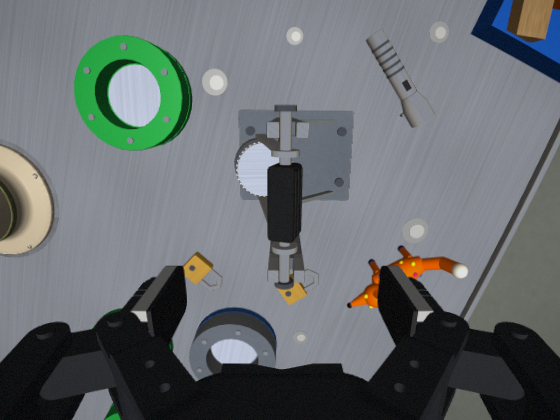

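The view shows the black grip at (284,203), lined up with the tool's closing axis. I'll descend and grip.

```bash
python3 -m handwheel '[[[0,0.0016,0.08],[0,0,0]],[[0,0.0016,0.16],[0,0,0]],[[0,0.0016,0.24],[0,0,0]],[[0,0.0016,0.29],[0,0,0]],[[0,0.0016,0.309],[0,0,0]],[[0,0.0016,0.309],[0,0,0]],[[0,0.0016,0.309],[0,0,0]]]'
python3 -m handwheel '[[[0,0,0],[0,0,0]],[[0,0,0],[0,0,0]],[[0,0,0],[0,0,0]],[[0,0,0],[0,0,0]],[[0,0,0],[0,0,0]],[[0,0,0],[0,0,0]],[[0,0,0],[0,0,0]]]' 0 80
python3 -c "
from h import *
go([.509,.243,.380],16.8);o=observe();print(o['ft_force'],o['grip_width'],o['gripper_force'])"
```

```text
time_s: 3.6
position: [0.5104, 0.2421, 0.3074]
tool_rot: [[-0.288, 0.958, 0.003], [0.958, 0.288, 0.001], [-0.0, 0.003, -1.0]]
ft_force: [0.3, 0.6, 0.2]
grip_width: 0.085
gripper_force: 0.0
time_s: 4.3
position: [0.5109, 0.2427, 0.306]
tool_rot: [[-0.289, 0.957, 0.003], [0.957, 0.289, 0.001], [0.0, 0.003, -1.0]]
ft_force: [5.2, 1.8, 0.6]
grip_width: 0.0228
gripper_force: 79.1
shift [ 0.0016 -0.0031 -0.1479] turn [ 0.0009 -0.     -0.0001] t 4.3 p [0.5109 0.2427 0.306 ] q [13.4 21.1 63.2  0.  95.5 -3.4]
[5.16287514 1.84188265 0.59835449] 0.022763950555547675 79.05644416809082
```

Gripped. The side force of 5 N suggests an offset of about 1.5 mm, so I'll shift that back and lift straight up.

```bash
python3 -m handwheel '[[[0,-0.003,0],[0,0,0]],[[0,-0.003,-0.02],[0,0,0]],[[0,-0.003,-0.06],[0,0,0]],[[0,-0.003,-0.1],[0,0,0]],[[0,-0.003,-0.13],[0,0,0]],[[0,-0.003,-0.14],[0,0,0]],[[0,-0.003,-0.14],[0,0,0]]]'
python3 - <<'E'
from h import *
o=observe(); im,d,cp=shot("wrist"); cv2.imwrite("pics/w3.png",im[:,:,::-1]); np.savez("w3.npz",im=im,d=d,**cp)
im2,d2,cp2=shot("top"); np.savez("t3.npz",im=im2,d=d2,**cp2)
cv2.imwrite("pics/t3.png",np.vstack([cv2.resize(im,None,fx=.7,fy=.7),cv2.resize(im2,None,fx=.7,fy=.7)])[:,:,::-1])
print(o["position"],o["ft_force"],o["wrist_torque"],observe()["time_s"])
E
```

```text
time_s: 5.0
position: [0.5086, 0.242, 0.375]
tool_rot: [[-0.289, 0.957, -0.001], [0.957, 0.289, -0.0], [0.0, -0.001, -1.0]]
ft_force: [1.3, -0.1, -7.4]
grip_width: 0.0231
gripper_force: 84.1
[0.50856149 0.2420254  0.37501693] [ 1.30255892 -0.14329977 -7.43566485] [ 0.03645116 -0.11994562 -0.00103145] 5.1
```

View pics/t3.png

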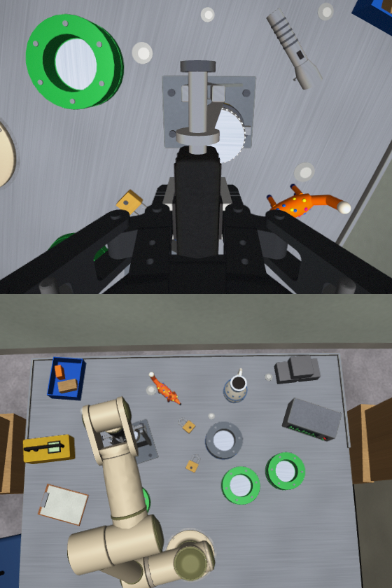

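The wrist image shows the bright lid to the right of the grip, at about (325,193) in full-size pixels. Both lid edges will be visible near plumb, so the lid can serve as the swing sensor. I'll leave the rack along -x at constant speed for one period, which adds almost no swing.

```bash
python3 -m handwheel '[[[0,-0.03,0],[0,0,0]],[[0,-0.06,0],[0,0,0]],[[0,-0.09,0],[0,0,0]],[[0,-0.12,0],[0,0,0]],[[0,-0.15,0],[0,0,0]],[[0,-0.18,0],[0,0,0]],[[0,-0.21,0],[0,0,0]],[[0,-0.24,0],[0,0,0]],[[0,-0.27,0],[0,0,0]],[[0,-0.30,0],[0,0,0]]]'
cat >> h.py <<'E'
def lid(im,d,cp,o):
    """lid offset along tool y (m) relative to the TCP from its left/right edges"""
    R=np.array(o["tool_rot"]);p=np.array(o["position"])
    P=(cloud(cp,d)-p)@R; a,b,c=P[...,1],P[...,0],P[...,2]
    m=(abs(c-.151)<.022)&(im.min(-1)>120)&(abs(b)<.02)&(abs(a)<.1)
    if m.sum()<20: return np.full(4,np.nan)
    lo,hi=np.percentile(a[m],[.5,99.5]); return np.array([lo+.037,hi-.037,np.median(c[m]),m.sum()])
E
python3 - <<'E'
from h import *
for i in range(12):
    o=observe(); im,d,cp=shot("wrist"); print(round(o["time_s"],3),np.round(lid(im,d,cp,o),4),np.round(o["position"],4),np.round((np.array(o["tool_rot"]).T@o["ft_force"])[1],2))
E
```

```text
time_s: 6.1
position: [0.3639, 0.1984, 0.3747]
tool_rot: [[-0.289, 0.957, -0.002], [0.957, 0.289, -0.0], [0.0, -0.002, -1.0]]
ft_force: [0.8, 0.4, -7.1]
grip_width: 0.0232
gripper_force: 84.0
6.1 [2.490e-02 2.170e-02 1.467e-01 1.492e+03] [0.3639 0.1984 0.3747] 0.93
6.15 [2.030e-02 1.870e-02 1.475e-01 1.394e+03] [0.3623 0.1981 0.3752] 0.2
6.2 [1.160e-02 1.050e-02 1.490e-01 1.167e+03] [0.3635 0.1984 0.3754] 0.56
6.25 [1.100e-03 2.000e-03 1.505e-01 1.125e+03] [0.3644 0.1986 0.3753] 0.75
6.3 [-7.000e-03 -6.300e-03  1.497e-01  1.142e+03] [0.365  0.1987 0.3752] -0.23
6.35 [-1.450e-02 -1.610e-02  1.483e-01  1.293e+03] [0.3652 0.1987 0.3752] 0.87
6.4 [-2.050e-02 -2.250e-02  1.472e-01  1.466e+03] [0.3653 0.1987 0.3751] -0.26
6.45 [-2.410e-02 -5.510e-02  1.465e-01  1.604e+03] [0.3653 0.1987 0.3752] -0.82
6.5 [-2.520e-02 -5.510e-02  1.463e-01  1.667e+03] [0.3653 0.1987 0.3752] -0.87
6.55 [-2.380e-02 -5.500e-02  1.464e-01  1.605e+03] [0.3653 0.1987 0.3753] -0.79
6.6 [-2.050e-02 -2.350e-02  1.471e-01  1.479e+03] [0.3652 0.1987 0.3753] -1.93
6.65 [-1.500e-02 -1.720e-02  1.482e-01  1.301e+03] [0.3652 0.1987 0.3754] -0.44
```

Lid tracking works to about 1 mm; the amplitude is about 0.147 rad. I'll transport mostly along the swing axis now and damp over the counter.

```bash
python3 -m handwheel '[[[-0.01,0.005,0],[0,0,0]],[[-0.03,0.01,0],[0,0,0]],[[-0.06,0.015,0],[0,0,0]],[[-0.10,0.02,0],[0,0,0]],[[-0.145,0.025,0],[0,0,0]],[[-0.19,0.03,0],[0,0,0]],[[-0.235,0.035,0],[0,0,0]],[[-0.28,0.04,0],[0,0,0]],[[-0.325,0.045,0],[0,0,0]],[[-0.37,0.05,0],[0,0,0]]]'
python3 -m handwheel '[[[-0.05,0.005,0],[0,0,0]],[[-0.1,0.01,0],[0,0,0]],[[-0.15,0.015,0],[0,0,0]],[[-0.20,0.02,0],[0,0,0]],[[-0.25,0.025,0],[0,0,0]],[[-0.30,0.03,0],[0,0,0]],[[-0.35,0.035,0],[0,0,0]],[[-0.39,0.04,0],[0,0,0]],[[-0.42,0.045,0],[0,0,0]],[[-0.43,0.051,0],[0,0,0]]]'
cat > track.py <<'E'
from h import *
import sys
from scipy.optimize import least_squares
N=int(sys.argv[1]); w=2*np.pi/.99; D=[]
for i in range(N):
    o=observe(); im,d,cp=shot("wrist"); l=lid(im,d,cp,o); D.append([o["time_s"],l[0],l[1]])
    if i==0: P0=(cloud(cp,d)-o["position"])@np.array(o["tool_rot"])
D=np.array(D); t=D[:,0]; y=np.where(abs(D[:,1]-D[:,2])<.006,D[:,1:].mean(1),np.where(abs(D[:,1])<abs(D[:,2]),D[:,1],D[:,2]))
te=observe()["time_s"]
# lid offset -> state at te: y=o0+C cos w(t-te)+S sin w(t-te)
A=np.c_[np.ones(N),np.cos(w*(t-te)),np.sin(w*(t-te))]
r=least_squares(lambda s:A@s-y,[0,0,0],loss="soft_l1",f_scale=.001).x
C,S=r[1:]*.244/.17   # bob displacement (m)
print("offset mm",r[0]*1e3,"bob C,S mm",C*1e3,S*1e3,"amp rad",np.hypot(C,S)/.244,"rms",np.std(A@r-y)*1e3)
ph=np.arctan2(S,C); tp=[(ph+k*np.pi)/w for k in range(-1,4)]
print("te",te,"extremes in",[(round(x,3),round(1e3*(C*np.cos(w*x)+S*np.sin(w*x)),1)) for x in tp if x>0])
o=observe(); print("p",np.round(o["position"],4)); print(np.round(np.array(o["tool_rot"]),4))
np.save("trk.npy",np.c_[t,y])
E
python3 track.py 16
```

```text
time_s: 7.7
position: [0.4428, 0.027, 0.3755]
tool_rot: [[-0.288, 0.958, -0.0], [0.958, 0.288, -0.0], [-0.0, -0.0, -1.0]]
ft_force: [0.4, 0.1, -8.5]
grip_width: 0.0231
gripper_force: 84.0
time_s: 8.7
position: [0.5292, -0.1722, 0.3749]
tool_rot: [[-0.287, 0.958, -0.001], [0.958, 0.287, -0.001], [-0.0, -0.001, -1.0]]
ft_force: [-0.6, -0.8, -7.8]
grip_width: 0.023
gripper_force: 84.1
offset mm 0.3422971926217624 bob C,S mm -34.918072517813165 3.1779911325861026 amp rad 0.14369833273350555 rms 0.5896559593260025
te 9.5 extremes in [(np.float64(0.481), np.float64(35.1)), (np.float64(0.976), np.float64(-35.1)), (np.float64(1.471), np.float64(35.1)), (np.float64(1.966), np.float64(-35.1))]
p [ 0.5287 -0.1697  0.3756]
[[-2.888e-01  9.574e-01 -3.000e-04]
 [ 9.574e-01  2.888e-01 -1.000e-04]
 [ 0.000e+00 -3.000e-04 -1.000e+00]]
```

Bob amplitude is 35 mm. I'll use two half-steps at successive extremes (+19 mm, then -19 mm), which give zero net shift.

```bash
python3 -m handwheel '[[[0,0,0],[0,0,0]],[[0,0,0],[0,0,0]],[[0,0,0],[0,0,0]],[[0,0.008,0],[0,0,0]],[[0,0.027,0],[0,0,0]],[[0,0.038,0],[0,0,0]],[[0,0.038,0],[0,0,0]],[[0,0.038,0],[0,0,0]],[[0,0.030,0],[0,0,0]],[[0,0.011,0],[0,0,0]]]'
python3 -m handwheel '[[[0,-0.011,0],[0,0,0]],[[0,-0.011,0],[0,0,0]],[[0,-0.011,0],[0,0,0]]]'
python3 track.py 20
```

```text
time_s: 10.5
position: [0.5338, -0.1682, 0.3754]
tool_rot: [[-0.289, 0.957, -0.0], [0.957, 0.289, 0.0], [0.0, -0.0, -1.0]]
ft_force: [-0.7, 0.7, -7.3]
grip_width: 0.0226
gripper_force: 84.1
time_s: 10.8
position: [0.5286, -0.1698, 0.3759]
tool_rot: [[-0.288, 0.957, 0.0], [0.957, 0.288, -0.0], [-0.0, 0.0, -1.0]]
ft_force: [0.5, 0.2, -6.9]
grip_width: 0.0229
gripper_force: 84.1
offset mm 0.13921900918895655 bob C,S mm -8.54467373718813 -1.116022718432332 amp rad 0.03531658847306938 rms 0.08266403310250234
te 11.8 extremes in [(np.float64(0.02), np.float64(-8.6)), (np.float64(0.515), np.float64(8.6)), (np.float64(1.01), np.float64(-8.6))]
p [ 0.5288 -0.1697  0.3756]
[[-2.889e-01  9.574e-01 -1.000e-04]
 [ 9.574e-01  2.889e-01  0.000e+00]
 [ 0.000e+00 -1.000e-04 -1.000e+00]]
```

```bash
python3 -m handwheel '[[[0,0,0],[0,0,0]],[[0,0,0],[0,0,0]],[[0,0,0],[0,0,0]],[[0,0,0],[0,0,0]],[[0,0.0032,0],[0,0,0]],[[0,0.008,0],[0,0,0]],[[0,0.008,0],[0,0,0]],[[0,0.008,0],[0,0,0]],[[0,0.008,0],[0,0,0]],[[0,0.0044,0],[0,0,0]]]'
python3 -m handwheel '[[[0,-0.0044,0],[0,0,0]],[[0,-0.0044,0],[0,0,0]],[[0,-0.0044,0],[0,0,0]]]'
python3 track.py 20
python3 - <<'E'
from h import *
o=observe(); im,d,cp=shot("wrist"); np.savez("w5.npz",im=im,d=d,**cp); cv2.imwrite("pics/w5.png",im[:,:,::-1])
R=np.array(o["tool_rot"]);P=cloud(cp,d); Q=(P-o["position"])@R; a,b,c=Q[...,1],Q[...,0],Q[...,2]
m=(abs(c-.151)<.02)&(im.min(-1)>120)&(abs(a)<.06)&(abs(b)<.06)
q=Q[m]; print("lid b",np.percentile(q[:,0],[.5,99.5]),"a",np.percentile(q[:,1],[.5,99.5]),"c",np.median(q[:,2]))
# rim
z=P[...,2]; c2=((P[...,0]>.4)&(P[...,0]<.66)&(P[...,1]>-.3)&(P[...,1]<-.04)&(z>.052)&(z<.068)&(im.max(-1).astype(int)-im.min(-1)<40))
w=P[c2]; print("rim pts",len(w),w.min(0),w.max(0))
from scipy.optimize import least_squares
r=np.hypot(w[:,0]-.53,w[:,1]+.171); print(np.percentile(r,[1,50,99]))
out=w
ang=np.arctan2(w[:,1]+.171,w[:,0]-.53); pts=[]
for k in np.arange(-np.pi,np.pi,.15):
    s=(ang>=k)&(ang<k+.15)
    if s.sum()>25: pts.append(w[s][np.argsort(r[s])[-3]])
pts=np.array(pts); f=least_squares(lambda s:np.hypot(pts[:,0]-s[0],pts[:,1]-s[1])-.087,[.53,-.171],loss="soft_l1",f_scale=.001).x; print("rim centre",f,len(pts))
E
```

```text
time_s: 12.8
position: [0.531, -0.169, 0.3756]
tool_rot: [[-0.289, 0.957, -0.0], [0.957, 0.289, 0.0], [0.0, -0.0, -1.0]]
ft_force: [-0.4, 0.1, -7.5]
grip_width: 0.023
gripper_force: 84.1
time_s: 13.1
position: [0.5288, -0.1697, 0.3757]
tool_rot: [[-0.289, 0.957, 0.0], [0.957, 0.289, -0.0], [-0.0, 0.0, -1.0]]
ft_force: [-0.1, 0.5, -8.2]
grip_width: 0.023
gripper_force: 84.1
offset mm 0.14829086642303874 bob C,S mm -0.4796801537541567 0.11138308444689157 amp rad 0.0020182054092385934 rms 0.06765347621681016
te 14.1 extremes in [(np.float64(0.459), np.float64(0.5)), (np.float64(0.954), np.float64(-0.5)), (np.float64(1.449), np.float64(0.5)), (np.float64(1.944), np.float64(-0.5))]
p [ 0.5289 -0.1697  0.3756]
[[-0.2889  0.9574 -0.    ]
 [ 0.9574  0.2889  0.    ]
 [ 0.     -0.     -1.    ]]
lid b [-0.02132855  0.03475784] a [-0.03710121  0.03694193] c 0.1506294293672966
rim pts 4879 [ 0.44226919 -0.25606556  0.05238128] [ 0.61789773 -0.08512843  0.0652084 ]
[0.05261259 0.07401381 0.0876732 ]
rim centre [ 0.52995547 -0.1721145 ] 31
```

View pics/w5.png

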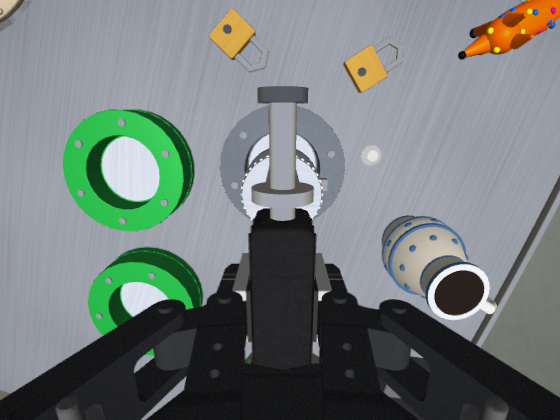

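Swing is down to about 0.5 mm (2 mrad). The picture shows the lid centred under the grip at (283,190), over the grey collar. I'll recentre by about 1 mm and lower until the foot is about 12 mm above the rim.

```bash
python3 -m handwheel '[[[0,0,0.004],[0,0,0]],[[-0.001,0,0.012],[0,0,0]],[[-0.001,0,0.022],[0,0,0]],[[-0.002,0,0.032],[0,0,0]],[[-0.002,0,0.042],[0,0,0]],[[-0.003,0.001,0.052],[0,0,0]],[[-0.003,0.001,0.062],[0,0,0]],[[-0.003,0.001,0.070],[0,0,0]],[[-0.003,0.001,0.075],[0,0,0]],[[-0.003,0.001,0.076],[0,0,0]]]'
python3 track.py 20
python3 - <<'E'
from h import *
# scene-camera check: foot height / centring
im,d,cp=shot("scene"); P=cloud(cp,d); o=observe()
cv2.imwrite("pics/s6.png",cv2.resize(im[100:280,150:320],None,fx=3,fy=3)[:,:,::-1])
w,dw,cw=shot("wrist"); R=np.array(o["tool_rot"]);Q=(cloud(cw,dw)-o["position"])@R
m=(abs(Q[...,2]-.151)<.02)&(w.min(-1)>120)&(abs(Q[...,1])<.06)&(abs(Q[...,0])<.06)
print("lid z",o["position"][2]-np.median(Q[m][:,2]),"foot",o["position"][2]-np.median(Q[m][:,2])-.115)
E
```

```text
time_s: 15.15
position: [0.5297, -0.171, 0.3373]
tool_rot: [[-0.289, 0.957, -0.0], [0.957, 0.289, 0.0], [0.0, -0.0, -1.0]]
ft_force: [-0.7, 0.2, -6.7]
grip_width: 0.023
gripper_force: 84.1
offset mm 0.11662108352363756 bob C,S mm 0.02853181999772675 0.3958283858671778 amp rad 0.0016264563885365765 rms 0.06991859364966996
te 16.15 extremes in [(np.float64(0.236), np.float64(0.4)), (np.float64(0.731), np.float64(-0.4)), (np.float64(1.226), np.float64(0.4)), (np.float64(1.721), np.float64(-0.4))]
p [ 0.5298 -0.171   0.3376]
[[-0.2889  0.9574 -0.    ]
 [ 0.9574  0.2889 -0.    ]
 [-0.     -0.     -1.    ]]
lid z 0.18706521316912056 foot 0.07206521316912055
```

View pics/s6.png

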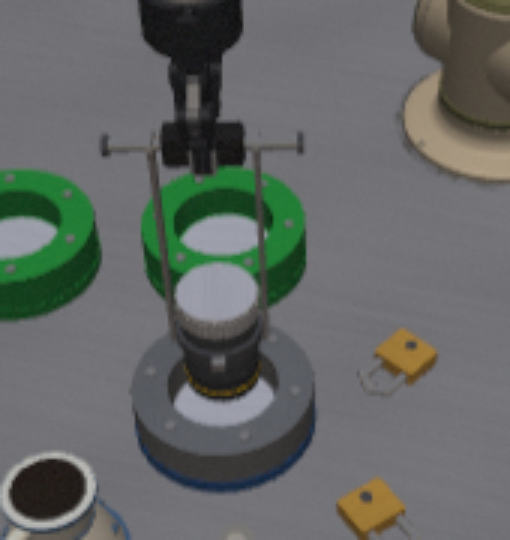

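The canister hangs centred over the collar, foot about 12 mm above the rim. Holding for over 3 s.

```bash
Z='[[[0,0,0],[0,0,0]],[[0,0,0],[0,0,0]]]'
python3 -m handwheel '[[[0,0,0],[0,0,0]],[[0,0,0],[0,0,0]],[[0,0,0],[0,0,0]],[[0,0,0],[0,0,0]],[[0,0,0],[0,0,0]],[[0,0,0],[0,0,0]],[[0,0,0],[0,0,0]],[[0,0,0],[0,0,0]],[[0,0,0],[0,0,0]],[[0,0,0],[0,0,0]]]' >/dev/null
python3 -m handwheel '[[[0,0,0],[0,0,0]],[[0,0,0],[0,0,0]],[[0,0,0],[0,0,0]],[[0,0,0],[0,0,0]],[[0,0,0],[0,0,0]],[[0,0,0],[0,0,0]],[[0,0,0],[0,0,0]],[[0,0,0],[0,0,0]],[[0,0,0],[0,0,0]],[[0,0,0],[0,0,0]]]' >/dev/null
python3 -m handwheel '[[[0,0,0],[0,0,0]],[[0,0,0],[0,0,0]],[[0,0,0],[0,0,0]],[[0,0,0],[0,0,0]],[[0,0,0],[0,0,0]],[[0,0,0],[0,0,0]],[[0,0,0],[0,0,0]],[[0,0,0],[0,0,0]],[[0,0,0],[0,0,0]],[[0,0,0],[0,0,0]]]' >/dev/null
python3 track.py 20
```

```text
offset mm 0.15357837539349115 bob C,S mm 0.26286531868860863 0.24469303888625124 amp rad 0.0014718357155949248 rms 0.07106583645655482
te 20.25 extremes in [(np.float64(0.118), np.float64(0.4)), (np.float64(0.613), np.float64(-0.4)), (np.float64(1.108), np.float64(0.4)), (np.float64(1.603), np.float64(-0.4))]
p [ 0.5298 -0.171   0.3376]
[[-0.2889  0.9574  0.    ]
 [ 0.9574  0.2889 -0.    ]
 [-0.      0.     -1.    ]]
```

Held still for 5 s. Lowering 46 mm in 2 s, then in small steps until contact.

```bash
python3 -m handwheel '[[[0,0,0.002],[0,0,0]],[[0,0,0.006],[0,0,0]],[[0,0,0.011],[0,0,0]],[[0,0,0.016],[0,0,0]],[[0,0,0.021],[0,0,0]],[[0,0,0.026],[0,0,0]],[[0,0,0.031],[0,0,0]],[[0,0,0.036],[0,0,0]],[[0,0,0.041],[0,0,0]],[[0,0,0.046],[0,0,0]]]'
python3 -m handwheel '[[[0,0,0.005],[0,0,0]],[[0,0,0.010],[0,0,0]],[[0,0,0.015],[0,0,0]],[[0,0,0.020],[0,0,0]],[[0,0,0.025],[0,0,0]],[[0,0,0.030],[0,0,0]],[[0,0,0.035],[0,0,0]],[[0,0,0.040],[0,0,0]],[[0,0,0.044],[0,0,0]],[[0,0,0.046],[0,0,0]]]'
python3 -m handwheel '[[[0,0,0.001],[0,0,0]],[[0,0,0.002],[0,0,0]],[[0,0,0.003],[0,0,0]],[[0,0,0.004],[0,0,0]],[[0,0,0.005],[0,0,0]],[[0,0,0.006],[0,0,0]],[[0,0,0.007],[0,0,0]],[[0,0,0.008],[0,0,0]]]'
```

```text
time_s: 21.25
position: [0.5298, -0.171, 0.3144]
tool_rot: [[-0.289, 0.957, 0.0], [0.957, 0.289, -0.0], [-0.0, 0.0, -1.0]]
ft_force: [-0.2, -0.3, -8.5]
grip_width: 0.0229
gripper_force: 84.1
time_s: 22.25
position: [0.5297, -0.171, 0.2914]
tool_rot: [[-0.289, 0.957, -0.0], [0.957, 0.289, 0.0], [0.0, -0.0, -1.0]]
ft_force: [-0.3, 0.2, -6.9]
grip_width: 0.0229
gripper_force: 84.1
time_s: 23.05
position: [0.5298, -0.171, 0.2876]
tool_rot: [[-0.289, 0.957, -0.0], [0.957, 0.289, -0.0], [0.0, -0.0, -1.0]]
ft_force: [0.2, 0.9, -7.7]
grip_width: 0.0236
gripper_force: 84.1
```

```bash
python3 -m handwheel '[[[0,0,0.001],[0,0,0]],[[0,0,0.002],[0,0,0]],[[0,0,0.002],[0,0,0]],[[0,0,0.002],[0,0,0]]]'|grep -E 'posi|ft_'
python3 -m handwheel '[[[0,0,0.001],[0,0,0]],[[0,0,0.002],[0,0,0]],[[0,0,0.002],[0,0,0]]]'|grep -E 'posi|ft_'
```

```text
position: [0.5298, -0.171, 0.2866]
ft_force: [-0.4, 0.1, -8.1]
position: [0.53, -0.1711, 0.2862]
ft_force: [-0.3, 0.2, -2.9]
```

Contact. I'll go 0.5 mm further, then check.

```bash
python3 -m handwheel '[[[0,0,0.0005],[0,0,0]],[[0,0,0.001],[0,0,0]],[[0,0,0.001],[0,0,0]]]'|grep -E 'posi|ft_'
python3 track.py 3 | head -1
```

```text
position: [0.5301, -0.1712, 0.2861]
ft_force: [-0.3, -0.9, 3.8]
offset mm -1.1746912258569302 bob C,S mm 1.2986836053745034 -0.964863624045177 amp rad 0.0066306623562015984 rms 6.789615938320753e-10
```

```bash
python3 -m handwheel '[[[0,0,-0.0008],[0,0,0]],[[0,0,-0.0008],[0,0,0]],[[0,0,-0.0008],[0,0,0]]]'|grep -E 'posi|ft_'
python3 -m handwheel '[[[0,0,0],[0,0,0]],[[0,0,0],[0,0,0]],[[0,0,0],[0,0,0]],[[0,0,0],[0,0,0]],[[0,0,0],[0,0,0]],[[0,0,0],[0,0,0]],[[0,0,0],[0,0,0]],[[0,0,0],[0,0,0]]]' 1
python3 - <<'E'
from h import *
im,d,cp=shot("wrist"); cv2.imwrite("pics/w8.png",im[:,:,::-1])
E
```

```text
position: [0.53, -0.1711, 0.2861]
ft_force: [0.4, -1.4, 5.5]
time_s: 25.3
position: [0.5298, -0.171, 0.2855]
tool_rot: [[-0.289, 0.957, 0.0], [0.957, 0.289, -0.0], [-0.0, 0.0, -1.0]]
ft_force: [-0.4, -1.0, 0.3]
grip_width: 0.0855
gripper_force: 0.0
```

View pics/w8.png

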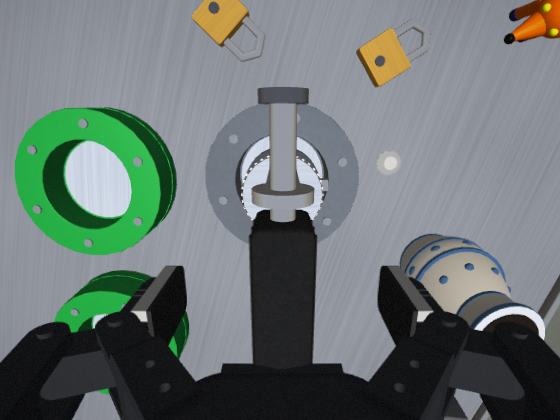

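The fingers at (170,310) and (405,310) are clear of the grip at (283,290), and the canister stands upright. Retreating straight up.

```bash
python3 -m handwheel '[[[0,0,-0.01],[0,0,0]],[[0,0,-0.03],[0,0,0]],[[0,0,-0.06],[0,0,0]],[[0,0,-0.1],[0,0,0]],[[0,0,-0.15],[0,0,0]],[[0,0,-0.2],[0,0,0]],[[0,0,-0.25],[0,0,0]],[[0,0,-0.28],[0,0,0]],[[0,0,-0.28],[0,0,0]],[[0,0,-0.28],[0,0,0]]]'|grep -E 'posi|ft_|time'
python3 - <<'E'
from h import *
o=observe(); im,d,cp=shot("wrist"); P=cloud(cp,d); i2,_,_=shot("scene")
m=(abs(P[...,2]-.135)<.012)&(im.min(-1)>120)&(np.hypot(P[...,0]-.53,P[...,1]+.171)<.06)
q=P[m]; r=cv2.minEnclosingCircle(q[:,:2].astype(np.float32)*1000); print("lid",np.median(q[:,2]),r)
cv2.imwrite("pics/f.png",np.vstack([cv2.resize(im,None,fx=.7,fy=.7),cv2.resize(i2,None,fx=.7,fy=.7)])[:,:,::-1])
E
```

```text
time_s: 26.35
position: [0.5297, -0.1709, 0.4254]
ft_force: [0.8, -0.1, -0.9]
lid 0.13562252046622636 ((530.0099487304688, -170.8562774658203), 38.235076904296875)
```

View pics/f.png

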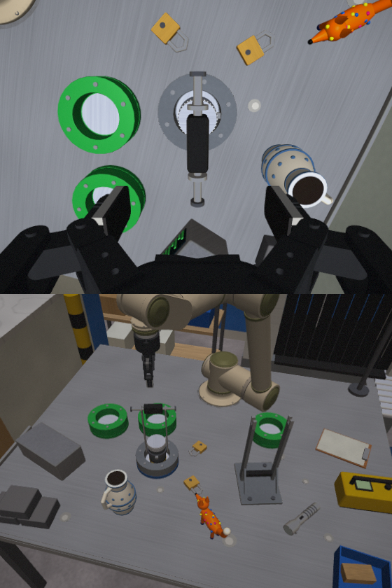

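The canister stands in the counter. The lid is at (0.530, -0.171) and z 0.1356, which matches the expected 0.135. The gripper is clear and everything else is in place.

```bash
python3 -c "
from rig import close_job
print(close_job())"
```

```text
the job is handed in; nothing more can be done
None
```

The canister stands upright and released on the gamma counter's detector face, after its swing was damped to about 2 mrad and it hung centred about 12 mm above the mouth for about 5 s; nothing else was seen to move, and the job was handed in at about 26 s.

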